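Pack the two-layer surface-preparation kit

ROBOT

A 6-joint arm with a two-finger parallel gripper is mounted at the origin on a cart in front of the work surface, level with it; the furniture and walls round the work are solid. World frame = base frame: x ahead of the robot, y to its left, z up, the work surface at z = 0. Lengths are in mm, angles in rad, forces in N, time in s.
With the tool pointing down it reaches from about 300 to 750 mm from the base axis. Payload 8.5 kg.
Tool frame: the origin (TCP) lies between the finger pads; the fingertips stand 14 mm ahead of it and the grasp point (between the pads) lies 5 mm behind it; z points along the fingers, y is the line along which they close (so a half turn about z gives the same grasp; the last joint's range is limited). The gripper opens to 85 mm and grips with 20 to 120 N. Pads are 22 mm wide; open, the fingers measure 114 mm over their backs; the gripper's body (76 mm by 85 mm) begins 54 mm behind the grasp point. The pads swing forward as they close: fully open they stand 13 mm farther back than shut.
Start: joints at [0.999, 0.381, 1.297, -0, 1.464, -0.215], TCP at [192.093, 515.345, 245.322] pointing down, gripper open.
Joint ranges: [-3.11, 3.11], [-0.89, 2.33], [0.22, 2.48], [-1.42, 4.56], [0.17, 2.85], [-2.88, 2.88]. Speed limits (rad/s): [2.39, 2.39, 3.14, 3.14, 3.14, 3.14].

INTERFACE

Orientations are given as a unit quaternion [x, y, z, w].
In Python, from cell import bot gives the robot as it stands. The module is installed in compiled form; this text tells all that it offers.
- The arm moves only by the tool drive_tool, never from a script. Its argument "motion" is a list of rows, each a list of 3 entries, a list of its own where there are three numbers: the shift along the world's x, y, z in mm, then the turn, a rotation vector about the world's x, y, z in rad, then the gripper's target within -1 to 1 (fully open at 1, half-way at 0, shut at -1). A call has 1 to 10 rows; each row shifts and turns the commanded pose from where the row before left it; what a row does not reach is not made up. A row lasts 1/12 s, in which the tool goes at most 41.7 mm and 7.16 degrees, less where a joint would pass 70% of its speed; a pose out of reach is approached as far as the arm can. A call with a gripper value outside its range is refused whole. The fingers move at their own pace and stop on an object; "force" is the grip in N (left out, the last holds). Time passes only in rows, so rows that do not move let the fingers close. It gives the time, the measured TCP pose, the force, the opening and the grip force at its end, in the units of the state.
- bot.state(): the state, without advancing time (a new reading comes with each control period).
- bot.read_camera(name): name is "side" or "top" or "wrist"; returns the picture (384x512x3 uint8, red, green, blue); there is no depth.
- bot.camera_model(name): a dict with "fx", "fy", "cx", "cy" (pixels), "T" (4x4, takes a point from camera to world coordinates). Camera axes: x right, y up, looking along -z (the intrinsics and any distortion apply to the point x, -y, -z); pixel columns grow to the right and rows downward; lengths in mm; the calibration is good to about 2 mm. A picture is of the moment at which its call begins: read the wrist's pose just before it. camera_model takes no time and is no camera call; for the wrist camera it gives the pose at the moment of the call.
- bot.sign_off(): hands the job in; it is judged then, once.
The state is a dict: "clock": time; "joint_positions": joint angles; "qd": joint speeds; "joint_efforts": joint torques, N m; "tool_pos": TCP position; "tool_rot": TCP orientation; "force": force on the tool from outside, world axes, zero at the start; "moment": the same for the moment, N m; "finger_gap": opening from 0.0 (shut) to 1.0 (fully open); "grip_force": force on a finger pad.
Only numpy, scipy, OpenCV 4.12 (cv2) and the standard library are available. Lean on these libraries where they do the work, as an engineer would, in place of code of your own. Each camera call takes 0.05 s, during which the arm holds its last target. There are 200 camera calls.

TASK

Pack the green two-layer kit box for the painters: lay the brown sanding block flat in the empty bottom compartment, next to the black tape that is already in its own compartment. Then pick up the plywood divider by its orange handle, with the roll of masking tape staying on it as the upper layer, and lower it into the box until it lies level on all four corner blocks. Set both down, do not drop them in, and let go.

Things in the scene. Friction and masses are not known exactly. Their poses are not given: they have to be found in the camera images.
- kit_box: Green open box, fixed, 182 (x) x 216 (y) x 60 mm high. Origin: centre of underside, z up. Walls 6 mm; floor top z = 6. A 4 mm partition along x (top z = 26) splits the bottom: empty compartment y = -102 to +22 mm (centre x 0, y -40), 170 mm wide in x; the other, y = 26 to 102, holds a fixed black tape roll (18 mm high). Black 38 x 38 mm blocks in the inner corners, top z = 46, carry the divider.
- sanding_block: Brown sanding block, a plain box 60 (x) x 100 (y) x 31 mm high, about 0.06 kg, lying flat on the bench. Origin: centre of its underside; z up. A longer, narrower wood offcut (45 x 140 x 32 mm) lies near it and is not wanted; the two may swap places.
- divider: Plywood board 140 (x) x 176 (y) x 8 mm, about 0.3 kg, flat on the bench, tape roll on it. Origin: centre of underside, z up. At its centre a black hub (radius 26 mm, z = 8 to 28) and an orange handle 24 (x) x 44 (y) mm, top z = 86, free above the roll (z = 32 to 86). Fits the box with its x along the box's x, either way round, about 14 mm play all round. Box and divider may swap places.
- masking_tape: Roll of cream masking tape, 100 mm outside diameter, 24 mm high, about 0.12 kg, lying loose on the divider round the hub (a few mm of play). Origin: centre of its underside, 8 mm above the divider's underside.
There are look-alikes about, which are no part of the job. What is shaped like the sanding_block but blue or purple is not meant.

How it is judged (in metres and radians):
On the way, in this order (a step that is already met when the one before it is completed fails the run):
1. the sanding block lies flat and released in the empty bottom compartment (x of sanding_block in the frame of kit_box between -0.06 and 0.06 m and y of sanding_block in the frame of kit_box between -0.08 and 0 m and z of sanding_block in the frame of kit_box between 0.001 and 0.013 m and angle between sanding_block's own z axis and vertical below 0.15 rad and contact force between the fingers and sanding_block below 0.05 N and linear speed of sanding_block below 0.03 m/s), for 0.2 s.
2. the divider lies level on the corner blocks with the masking tape on it (z of divider in the frame of kit_box between 0.041 and 0.051 m and angle between divider's own z axis and vertical below 0.07 rad and x of divider in the frame of kit_box between -0.025 and 0.025 m and y of divider in the frame of kit_box between -0.025 and 0.025 m and angle between the x axis of divider and the x axis of kit_box, either way round below 0.3 rad and horizontal distance between masking_tape and divider below 0.018 m and z of masking_tape in the frame of divider between 0.004 and 0.014 m), for 0.2 s.
At the end, for the whole second after the job is handed in: The block lies flat on the floor of the compartment that was empty; the divider lies on the four corner blocks (underside 41 to 51 mm up, level within 4 degrees, within 25 mm of centre and 17 degrees, either way round); the masking tape lies round its hub (within 18 mm); all at rest (all of step 2 and x of sanding_block in the frame of kit_box between -0.06 and 0.06 m and y of sanding_block in the frame of kit_box between -0.08 and 0 m and z of sanding_block in the frame of kit_box between 0.001 and 0.013 m and angle between sanding_block's own z axis and vertical below 0.15 rad and linear speed of each of sanding_block, divider, masking_tape below 0.03 m/s); the robot touches nothing.
It fails at once if the sanding block is dropped into the box (falling free faster than 0.75 m/s) (horizontal distance between sanding_block and kit_box below 0.1 m and contact force between the fingers and sanding_block below 0.05 N and linear speed of sanding_block above 0.75 m/s).
It fails at once if the divider is dropped into the box (falling free faster than 0.75 m/s) (horizontal distance between divider and kit_box below 0.1 m and contact force between the fingers and divider below 0.05 N and linear speed of divider above 0.75 m/s).
It also fails if it takes over 58 s, if anything falls off the work surface, if the arm or the gripper's body presses on something with over 40 N, if the wrist force passes 120 N, or if a joint passes its speed limit or range.

## Working session

There is one attempt and no reset: what is moved stays moved. The work goes in short steps, Python scripts to look and compute and a tool call to move; the robot and the scene stay as the last step left them, time stands still between calls to the robot, and variables do not carry over. Pictures are saved under pics/ and viewed, at most 10 in all, crops included, and the job is handed in when it is done.

Besides the shell and the picture viewer there is one more tool, called after "Request:" as name([rows], argument=value, ...), one row to a line, values as JSON. drive_tool: Moves the arm, as the interface text tells. Its arguments: {"type":"object","properties":{"motion":{"type":"array","items":{"type":"array"}},"force":{"type":"number"}},"required":["motion"]}

```bash
mkdir -p pics; cat > h.py <<'E'
import numpy as np, cv2
from cell import bot
def snap(n,f=None):
    m=bot.camera_model(n); im=bot.read_camera(n)
    if f: cv2.imwrite('pics/'+f,im[:,:,::-1])
    return m,im
def ray(m,u,v,z):
    T=np.array(m['T']); d=T[:3,:3]@np.array([(u-m['cx'])/m['fx'],-(v-m['cy'])/m['fy'],-1]); o=T[:3,3]
    return o+d*(z-o[2])/d[2]
def proj(m,p):
    T=np.array(m['T']); q=T[:3,:3].T@(np.array(p)-T[:3,3])
    return m['cx']-m['fx']*q[0]/q[2], m['cy']+m['fy']*q[1]/q[2]
E
python3 - <<'E'
from h import *
m,t=snap('top','top0.png'); m2,s=snap('side','side0.png')
np.save('top0.npy',t);np.save('side0.npy',s)
print({k:np.round(v,3).tolist() for k,v in m.items()});print({k:np.round(v,3).tolist() for k,v in m2.items()})
print(bot.state())
E
```

```text
{'fx': 412.769, 'fy': 412.769, 'cx': 255.673, 'cy': 187.112, 'T': [[0.014, 0.996, -0.086, 408.361], [-1.0, 0.015, 0.011, -53.624], [0.012, 0.086, 0.996, 1106.083], [0.0, 0.0, 0.0, 1.0]]}
{'fx': 359.965, 'fy': 359.965, 'cx': 256.958, 'cy': 189.119, 'T': [[-0.989, 0.086, -0.124, 396.662], [-0.15, -0.558, 0.816, 680.91], [0.001, 0.825, 0.565, 564.46], [0.0, 0.0, 0.0, 1.0]]}
{'clock': 0.1, 'joint_positions': array([ 9.98701737e-01,  3.81112042e-01,  1.29810148e+00, -4.16091000e-05,
        1.46359101e+00, -2.15294477e-01]), 'qd': array([ 0.00113749, -0.00072842, -0.00299606, -0.00080846, -0.00017028,
       -0.00076183]), 'joint_efforts': array([ 4.75978639e-03, -4.49220943e+01, -2.31654739e+01, -1.60372670e-04,
        3.69658956e-03, -2.85391542e-05]), 'tool_pos': array([191.98804448, 515.16517177, 244.81056863]), 'tool_rot': array([ 1.77453015e-01,  9.84129087e-01, -5.67519770e-04, -2.13339341e-04]), 'force': array([ 0.19041226, -0.03298037, -0.28340752]), 'moment': array([-0.02130098, -0.02563179, -0.00409061]), 'grip_force': 0.0, 'finger_gap': 0.9986345067675365}
```

View pics/top0.png

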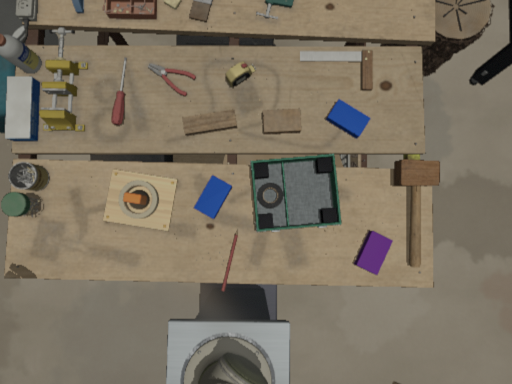

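View pics/side0.png

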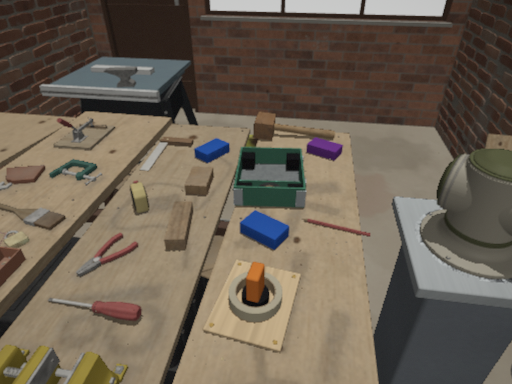

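Top view: the sanding block (short brown) is at about (282,121) and the offcut at (210,122). The box is at (295,193), with its tape side on the image left (+y). The divider is at (141,200). The arm isn't in view. Next step is to measure these.

```bash
python3 - <<'E'
from h import *
t=np.load('top0.npy');s=np.load('side0.npy');m=bot.camera_model('top');m2=bot.camera_model('side')
def rect(im,mm,roi,mask,z,name):
    x0,y0,x1,y1=roi; k=np.zeros(mask.shape,np.uint8);k[y0:y1,x0:x1]=mask[y0:y1,x0:x1]*255
    c=max(cv2.findContours(k,0,1)[0],key=cv2.contourArea)
    w=np.array([ray(mm,u,v,z)[:2] for u,v in c[:,0,:]],np.float32)
    r=cv2.minAreaRect(w);print(name,np.round(r[0],1),np.round(r[1],1),round(r[2],1),'px',c[:,0].mean(0).round(1));return r
def hsv(im): return [a.astype(int) for a in cv2.split(cv2.cvtColor(im,cv2.COLOR_RGB2HSV))]
for p in [(282,121),(255,121),(210,122),(115,190),(141,185),(132,199),(253,180),(310,180)]: print(p,t[p[1],p[0]],cv2.cvtColor(t[p[1]:p[1]+1,p[0]:p[0]+1],41)[0,0])
h,S,v=hsv(t)
g=(h>60)&(h<100)&(S>110)
rect(t,m,(240,145,350,240),g,60,'box')
o=(h<15)&(S>160)&(v>150)
rect(t,m,(100,165,180,235),o,86,'handle')
b=(v<150)
rect(t,m,(258,104,306,138),b,31,'block')
rect(t,m,(178,104,240,140),b,32,'offcut')
d=(v>205)
rect(t,m,(98,163,184,238),d,8,'div')
c=(S<85)&(v>120);rect(t,m,(112,172,166,224),c,32,'tape')
cv2.imwrite('pics/crop.png',cv2.resize(t[95:240,95:350,::-1],None,fx=3,fy=3,interpolation=2))
E
```

```text
(282, 121) [130 113  92] [ 17  75 130]
(255, 121) [137 123 100] [ 19  69 137]
(210, 122) [113  97  76] [ 17  83 113]
(115, 190) [167 148 116] [ 19  78 167]
(141, 185) [138 128 106] [ 21  59 138]
(132, 199) [175 118  65] [ 14 160 175]
(253, 180) [55 96 77] [ 76 109  96]
(310, 180) [103 107 105] [ 75  10 107]
box [ 497.1 -263.5] [170.   16.2] 4.3 px [334.5 190.2]
handle [465.1 240.4] [39.3 19.8] 81.4 px [132.1 197.8]
block [ 679.4 -131.2] [ 89.2 125.5] 1.0 px [281.5 120.5]
offcut [673.1  62.5] [ 94.3 161.7] 1.0 px [208.5 121.5]Traceback (most recent call last):
  File "<stdin>", line 19, in <module>
  File "<stdin>", line 5, in rect
ValueError: max() iterable argument is empty
```

```bash
python3 - <<'E'
from h import *
t=np.load('top0.npy')
cv2.imwrite('pics/crop.png',cv2.resize(t[95:240,95:350,::-1],None,fx=3,fy=3,interpolation=2))
for r in (121,):print(t[r,245:312].tolist())
print(t[100:140,282].tolist()); print(t[175,98:185].tolist())
E
```

```text
[[139, 126, 103], [141, 128, 105], [141, 128, 105], [139, 125, 103], [137, 124, 102], [137, 123, 101], [136, 122, 100], [136, 122, 99], [137, 123, 100], [136, 122, 100], [137, 123, 100], [138, 123, 101], [137, 123, 100], [135, 122, 100], [133, 120, 99], [133, 120, 99], [129, 115, 96], [84, 74, 60], [89, 75, 59], [125, 109, 89], [128, 113, 93], [125, 110, 90], [125, 110, 90], [127, 112, 90], [128, 112, 91], [128, 111, 90], [129, 112, 91], [128, 112, 90], [129, 112, 90], [129, 112, 90], [128, 112, 90], [128, 112, 91], [127, 111, 91], [127, 112, 92], [130, 114, 94], [132, 116, 95], [131, 115, 94], [130, 113, 92], [129, 113, 91], [131, 114, 92], [132, 115, 94], [131, 113, 92], [128, 111, 90], [127, 109, 88], [128, 111, 88], [130, 113, 90], [134, 116, 92], [131, 113, 90], [128, 111, 89], [128, 111, 90], [131, 114, 93], [132, 116, 95], [131, 115, 94], [132, 116, 94], [134, 116, 94], [132, 115, 92], [138, 123, 100], [140, 125, 102], [139, 125, 101], [139, 125, 101], [140, 125, 102], [140, 125, 102], [139, 125, 101], [138, 123, 101], [137, 122, 100], [138, 123, 100], [139, 125, 101]]
[[144, 
[... 1423 characters left out ...]
6], [177, 160, 127], [177, 163, 129], [179, 164, 131], [178, 163, 129], [178, 163, 132], [168, 151, 120], [160, 144, 113], [151, 138, 108], [159, 145, 115], [156, 142, 113], [163, 148, 122], [162, 147, 119], [152, 136, 109], [147, 130, 104], [146, 130, 104], [147, 131, 105], [146, 130, 104], [154, 138, 112], [155, 138, 112], [154, 138, 112], [153, 138, 112], [154, 138, 114], [154, 137, 113], [154, 137, 113], [153, 137, 112], [151, 135, 111], [151, 134, 109], [150, 133, 109], [148, 132, 107], [146, 131, 105], [145, 130, 105], [149, 133, 108], [150, 134, 109], [151, 135, 110], [152, 135, 110], [152, 136, 110], [152, 136, 110], [153, 137, 112], [151, 135, 110], [151, 135, 109], [151, 135, 109]]
```

View pics/crop.png

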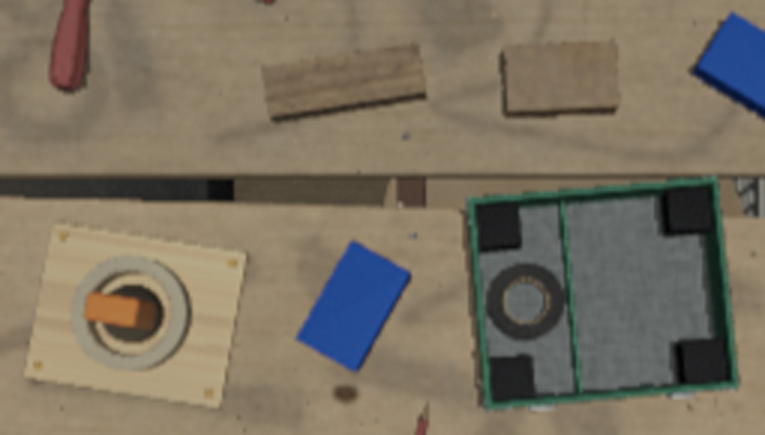

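The crop shows the block top corners at about (503,46), (617,40), (617,105) and (509,112). The box rim is at (468,198), (718,178), (739,384) and (485,408), and the divider corners are at (58,224), (247,251), (220,408) and (24,377). I'll convert these to world points and cross-check them in the side view.

```bash
python3 - <<'E'
from h import *
m=bot.camera_model('top');m2=bot.camera_model('side');s=np.load('side0.npy')[:,:,::-1].copy()
def q(n,P,z,col):
    w=np.array([ray(m,95+a/3-.33,95+b/3-.33,z) for a,b in P]); r=cv2.minAreaRect(w[:,:2].astype(np.float32))
    e=np.roll(w,-1,0)-w
    print(n,w[:,:2].mean(0).round(1),'edges',np.linalg.norm(e,axis=1).round(1),'ang',np.degrees(np.arctan2(e[:,1],e[:,0])).round(1))
    for p in w: cv2.circle(s,tuple(int(round(x*8)) for x in proj(m2,p)),8,col,1,8,3)
q('block',[(503,46),(617,40),(617,105),(509,112)],31,(0,0,255))
q('box',[(468,198),(718,178),(739,384),(485,408)],60,(0,0,255))
q('div',[(58,224),(247,251),(220,408),(24,377)],8,(0,0,255))
q('tape',[(130,313)]*3,32,(255,0,255))
cv2.imwrite('pics/side_chk.png',cv2.resize(s[120:360,130:340],None,fx=2.5,fy=2.5,interpolation=2))
E
```

```text
block [ 680.9 -131.8] edges [101.3  58.6  95.6  59.6] ang [ -85.9 -179.7   94.7    5.8]
box [ 488.  -166.3] edges [214.6 176.3 215.3 178.7] ang [ -84.5 -174.3   96.2    5.5]
div [465.  240.2] edges [169.9 140.6 174.7 138.1] ang [-97.3 172.   81.9 -10. ]
tape [465.  240.1] edges [0. 0. 0.] ang [0. 0. 0.]
```

View pics/side_chk.png

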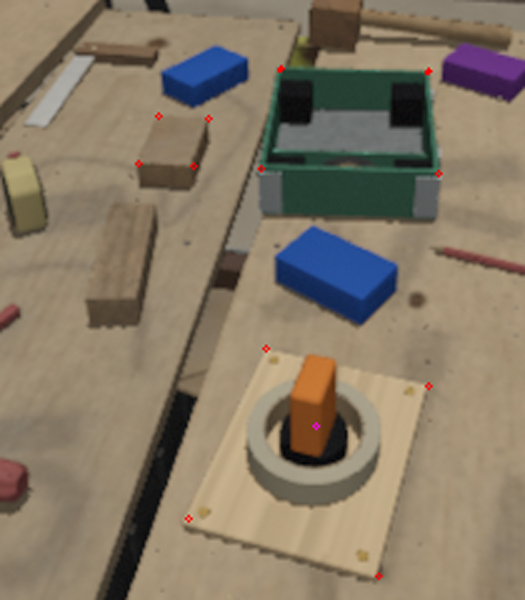

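The side view agrees: the block, box and divider points land on the objects to within a few mm, and both benches are at the same height. Moving to above the block.

Request:
drive_tool([
  [[24, -32, 0], [0, 0, -0.057], 1],
  [[24, -32, 0], [0, 0, -0.057], 1],
  [[24, -32, 0], [0, 0, -0.057], 1],
  [[24, -32, 0], [0, 0, -0.057], 1],
  [[24, -32, 0], [0, 0, -0.057], 1],
  [[24, -32, 0], [0, 0, -0.057], 1],
  [[24, -32, 0], [0, 0, -0.057], 1],
  [[24, -32, 0], [0, 0, -0.057], 1],
  [[24, -32, 0], [0, 0, -0.057], 1],
  [[24, -32, 0], [0, 0, -0.057], 1],
], force=40)

```text
clock: 0.93
tool_pos: [432.8, 193.5, 245.2]
tool_rot: [0.448, 0.894, -0.0, -0.0]
force: [0.2, -0.5, 0.4]
finger_gap: 1.004
grip_force: 0.0
```

Request:
drive_tool([
  [[24, -32, -4], [0, 0, -0.057], 1],
  [[24, -32, -4], [0, 0, -0.057], 1],
  [[24, -32, -4], [0, 0, -0.057], 1],
  [[24, -32, -4], [0, 0, -0.057], 1],
  [[24, -32, -4], [0, 0, -0.057], 1],
  [[24, -32, -4], [0, 0, -0.057], 1],
  [[24, -32, -4], [0, 0, -0.057], 1],
  [[24, -32, -4], [0, 0, -0.057], 1],
  [[24, -32, -4], [0, 0, -0.057], 1],
  [[12, -15, 0], [0, 0, 0], 1],
])

```text
clock: 1.77
tool_pos: [661.3, -111.6, 207.1]
tool_rot: [0.662, 0.75, -0.001, -0.001]
force: [0.6, 1.2, -0.2]
finger_gap: 1.0
grip_force: 0.0
```

Request:
drive_tool([
  [[0, 0, 0], [0, 0, 0], 1],
  [[0, 0, 0], [0, 0, 0], 1],
])

```text
clock: 1.93
tool_pos: [660.1, -108.3, 208.1]
tool_rot: [0.66, 0.751, -0.0, -0.001]
force: [-0.3, 0.1, -0.2]
finger_gap: 1.003
grip_force: 0.0
```

```bash
cat >> h.py <<'E'
from scipy.spatial.transform import Rotation as R
def pose():
    s=bot.state(); y=R.from_quat(s['tool_rot']).as_matrix(); print('t',round(s['clock'],2),'pos',s['tool_pos'].round(1),'yline',round(np.degrees(np.arctan2(y[1,1],y[0,1])),1),'zax',y[:,2].round(3),'gap',round(s['finger_gap'],3),'F',s['force'].round(1),'j',s['joint_positions'].round(2))
E
python3 - <<'E'
from h import *
pose(); m,w=snap('wrist','w1.png'); np.save('w1.npy',w)
for p in [(709,-178,31),(709,-85,31),(652,-82,31),(652,-178,31),(681,-132,31)]: print(np.round(proj(m,p)))
E
```

```text
t 1.93 pos [ 660.1 -108.3  208.1] yline 7.4 zax [-0.002  0.001 -1.   ] gap 1.003 F [-0.3  0.1 -0.2] j [-0.34  0.62  0.99  0.    1.54 -0.47]
[295. 239.]
[311. 154.]
[253. 144.]
[242. 232.]
[275. 196.]
```

View pics/w1.png

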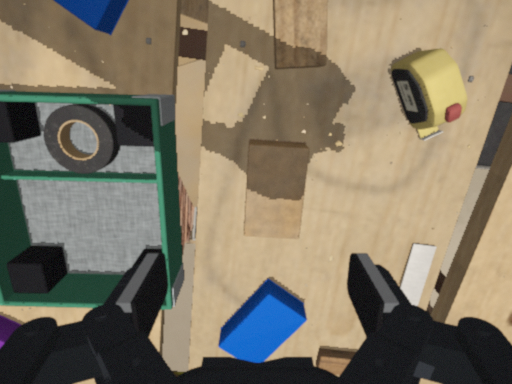

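The wrist view shows the block at pixel corners of about (248,146), (307,149), (300,238) and (245,236). Blue decoy blocks are next to it, and the box is on the left.

```bash
python3 - <<'E'
from h import *
m=bot.camera_model('wrist')
w=np.array([ray(m,a,b,31) for a,b in [(248,146),(307,149),(300,238),(245,236)]]);e=np.roll(w,-1,0)-w
print(w[:,:2].mean(0).round(1),np.linalg.norm(e,axis=1).round(1),np.degrees(np.arctan2(e[:,1],e[:,0])).round(1))
pose()
for p in [(173,97),(176,306)]: print(ray(m,*p,60).round(1))
E
```

```text
[ 680.1 -130.1] [57.5 96.7 59.  97.4] [   4.6  -84.  -174.8   95.1]
t 1.98 pos [ 659.8 -107.3  208.8] yline 7.5 zax [-0.001  0.001 -1.   ] gap 1.002 F [0.8 0.5 0.1] j [-0.34  0.62  0.99  0.    1.54 -0.47]
[579.6 -45.5  60. ]
[ 592.4 -257.2   60. ]
```

Request:
drive_tool([
  [[10, -11, -20], [0, 0, -0.02], 1],
  [[10, -12, -20], [0, 0, -0.02], 1],
  [[0, 0, -36], [0, 0, 0], 1],
  [[0, 0, -36], [0, 0, 0], 1],
  [[0, 0, -30], [0, 0, 0], 1],
  [[0, 0, -20], [0, 0, 0], 1],
  [[0, 0, 0], [0, 0, 0], 1],
  [[0, 0, 0], [0, 0, 0], 1],
])

```text
clock: 2.65
tool_pos: [679.7, -129.5, 47.6]
tool_rot: [0.674, 0.739, -0.0, -0.001]
force: [0.4, -0.6, 0.3]
finger_gap: 0.997
grip_force: 0.0
```

```bash
python3 -c "
from h import *
pose()"
```

```text
t 2.65 pos [ 679.7 -129.5   47.6] yline 5.3 zax [-0.001  0.    -1.   ] gap 0.997 F [ 0.4 -0.6  0.3] j [-0.36  0.8   1.11  0.    1.23 -0.45]
```

Request:
drive_tool([
  [[0, -1, -14], [0, 0, 0], 1],
  [[0, 0, -12], [0, 0, 0], 1],
  [[0, 0, -6], [0, 0, 0], 1],
  [[0, 0, 0], [0, 0, 0], 0.3],
  [[0, 0, 0], [0, 0, 0], 0.1],
  [[0, 0, 0], [0, 0, 0], -0.2],
  [[0, 0, 0], [0, 0, 0], -0.3],
  [[0, 0, 0], [0, 0, 0], -0.5],
  [[0, 0, 0], [0, 0, 0], -0.5],
  [[0, 0, 0], [0, 0, 0], -0.5],
])

```text
clock: 3.48
tool_pos: [680.6, -131.8, 16.5]
tool_rot: [0.674, 0.739, 0.0, 0.001]
force: [0.4, 0.6, 5.1]
finger_gap: 0.691
grip_force: 44.3
```

Request:
drive_tool([
  [[0, 0, 8], [0, 0, 0], -0.5],
  [[0, 0, 16], [0, 0, 0], -0.5],
  [[0, 0, 30], [0, 0, 0], -0.5],
  [[0, 0, 36], [0, 0, 0], -0.5],
  [[0, 0, 30], [0, 0, 0], -0.5],
  [[0, 0, 0], [0, 0, 0], -0.5],
  [[0, 0, 0], [0, 0, 0], -0.5],
])

```text
clock: 4.07
tool_pos: [680.6, -131.8, 137.4]
tool_rot: [0.674, 0.739, 0.001, 0.002]
force: [-0.4, 1.1, -2.0]
finger_gap: 0.689
grip_force: 43.7
```

```bash
python3 - <<'E'
from h import *
pose(); m,t=snap('top')
cv2.imwrite('pics/top1.png',cv2.resize(t[95:240,95:350,::-1],None,fx=3,fy=3,interpolation=2))
E
```

```text
t 4.07 pos [ 680.6 -131.8  137.4] yline 5.2 zax [ 0.003 -0.001 -1.   ] gap 0.689 F [-0.4  1.1 -2. ] j [-0.36  0.71  1.01 -0.    1.41 -0.45]
```

View pics/top1.png

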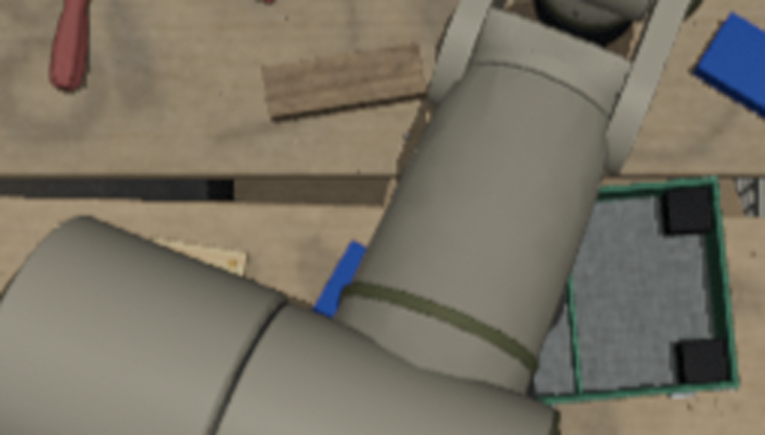

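Gap and grip show the block is held, although the arm hides it in the top view. The offcut is still in its place. Moving over the compartment.

Request:
drive_tool([
  [[-15, -6, 0], [0, 0, 0], -0.5],
  [[-30, -12, 0], [0, 0, 0], -0.5],
  [[-35, -14, 0], [0, 0, 0], -0.5],
  [[-35, -14, 0], [0, 0, 0], -0.5],
  [[-35, -14, 0], [0, 0, 0], -0.5],
  [[-25, -10, 0], [0, 0, 0], -0.5],
  [[-13, -5, 0], [0, 0, 0], -0.5],
  [[0, 0, 0], [0, 0, 0], -0.5],
  [[0, 0, 0], [0, 0, 0], -0.5],
])

```text
clock: 4.87
tool_pos: [491.6, -206.6, 134.5]
tool_rot: [0.675, 0.738, -0.0, -0.001]
force: [0.8, 0.7, -0.5]
finger_gap: 0.692
grip_force: 43.6
```

```bash
python3 - <<'E'
from h import *
pose(); m,w=snap('wrist','w2.png')
c,s=np.cos(.098),np.sin(.098)
for x,y in [(-91,-108),(91,-108),(91,108),(-91,108)]: print(np.round(proj(m,(488+c*x-s*y,-166.3+s*x+c*y,60))))
E
```

```text
t 4.87 pos [ 491.6 -206.6  134.5] yline 5.1 zax [-0.002  0.001 -1.   ] gap 0.692 F [ 0.8  0.7 -0.5] j [-0.62  0.46  1.52  0.    1.17 -0.71]
[140. 294.]
[380. 292.]
[427. -46.]
[ 88. -43.]
```

View pics/w2.png

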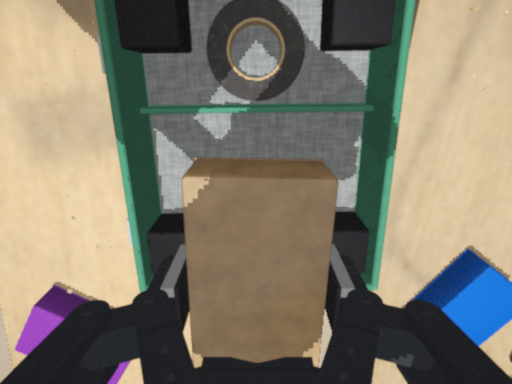

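The wrist view shows the block centred between the walls, and the rims match the prediction to within about 2 px. The partition is at row 108. Lowering now.

Request:
drive_tool([
  [[0, 0, -20], [0, 0, 0], -0.5],
  [[0, 0, -30], [0, 0, 0], -0.5],
  [[0, 0, -25], [0, 0, 0], -0.5],
  [[0, 0, -15], [0, 0, 0], -0.5],
  [[0, 0, -8], [0, 0, 0], -0.5],
  [[0, 0, -6], [0, 0, 0], -0.5],
  [[0, 0, -4], [0, 0, 0], -0.5],
  [[0, 0, -2], [0, 0, 0], -0.5],
  [[0, 0, 0], [0, 0, 0], -0.5],
  [[0, 0, 0], [0, 0, 0], -0.5],
])

```text
clock: 5.75
tool_pos: [492.4, -206.8, 25.9]
tool_rot: [0.674, 0.739, 0.0, 0.001]
force: [-0.4, 0.5, -0.9]
finger_gap: 0.693
grip_force: 43.6
```

Request:
drive_tool([
  [[0, 0, -2], [0, 0, 0], -0.5],
  [[0, 0, -1], [0, 0, 0], -0.5],
  [[0, 0, 0], [0, 0, 0], -0.5],
  [[0, 0, 0], [0, 0, 0], -0.5],
])

```text
clock: 6.08
tool_pos: [492.1, -206.7, 22.4]
tool_rot: [0.674, 0.739, 0.0, 0.0]
force: [0.5, -0.1, -1.1]
finger_gap: 0.699
grip_force: 43.7
```

Request:
drive_tool([
  [[0, 0, -0.5], [0, 0, 0], -0.5],
  [[0, 0, 0], [0, 0, 0], -0.5],
  [[0, 0, 0], [0, 0, 0], 0.5],
  [[0, 0, 0], [0, 0, 0], 0.7],
  [[0, 0, 0], [0, 0, 0], 0.8],
  [[0, 0, 0], [0, 0, 0], 0.9],
  [[0, 0, 0], [0, 0, 0], 0.9],
  [[0, 0, 0], [0, 0, 0], 0.9],
])

```text
clock: 6.75
tool_pos: [492.1, -206.7, 21.8]
tool_rot: [0.674, 0.739, -0.0, -0.0]
force: [-0.4, 0.2, 0.6]
finger_gap: 0.951
grip_force: 0.0
```

Request:
drive_tool([
  [[0, 0, 10], [0, 0, 0], 0.9],
  [[0, 0, 20], [0, 0, 0], 0.9],
  [[0, 0, 35], [0, 0, 0], 0.9],
  [[0, 0, 38], [0, 0, 0], 0.9],
  [[0, 0, 38], [0, 0, 0], 0.9],
  [[0, 0, 38], [0, 0, 0], 0.9],
  [[0, 0, 30], [0, 0, 0], 0.9],
  [[0, 0, 0], [0, 0, 0], 0.9],
  [[0, 0, 0], [0, 0, 0], 0.9],
])

```text
clock: 7.5
tool_pos: [492.3, -206.7, 232.8]
tool_rot: [0.674, 0.739, 0.0, 0.002]
force: [0.4, -0.2, -1.5]
finger_gap: 0.954
grip_force: 0.0
```

```bash
python3 - <<'E'
from h import *
pose(); m,w=snap('wrist','w3.png')
c,s=np.cos(.098),np.sin(.098)
for x,y in [(-30,-90),(30,-90),(30,10),(-30,10)]: print(np.round(proj(m,(488+c*x-s*y,-166.3+s*x+c*y,37))))
E
```

```text
t 7.5 pos [ 492.3 -206.7  232.8] yline 5.2 zax [ 0.003 -0.002 -1.   ] gap 0.954 F [ 0.4 -0.2 -1.5] j [-0.62  0.36  1.37 -0.    1.41 -0.71]
[230. 209.]
[285. 209.]
[287. 116.]
[227. 116.]
```

View pics/w3.png

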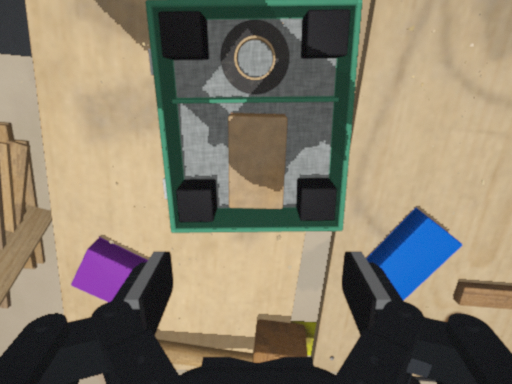

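The block lies flat in the compartment and clear of the corner blocks. The rim's outer corners are at about (150,2), (360,2), (343,230) and (173,231). Next is the divider.

```bash
python3 - <<'E'
from h import *
m=bot.camera_model('wrist')
w=np.array([ray(m,a,b,60) for a,b in [(150,2),(360,2),(343,230),(173,231)]]);e=np.roll(w,-1,0)-w
print(w[:,:2].mean(0).round(1),np.linalg.norm(e,axis=1).round(1),np.degrees(np.arctan2(e[:,1],e[:,0])).round(1))
E
```

```text
[ 486.8 -165.2] [173.7 208.5 177.  209.7] [   5.2  -83.6 -174.4   95.5]
```

Request:
drive_tool([
  [[-1, 18, -2], [0, 0, -0.024], 1],
  [[-2, 30, -4], [0, 0, -0.024], 1],
  [[-2, 38, -4], [0, 0, -0.024], 1],
  [[-2, 38, -4], [0, 0, -0.024], 1],
  [[-2, 38, -4], [0, 0, -0.024], 1],
  [[-2, 38, -4], [0, 0, -0.024], 1],
  [[-2, 38, -4], [0, 0, -0.024], 1],
  [[-2, 38, -4], [0, 0, -0.024], 1],
  [[-2, 38, -4], [0, 0, -0.024], 1],
  [[-2, 38, -4], [0, 0, -0.024], 1],
])

```text
clock: 8.38
tool_pos: [471.8, 147.1, 191.3]
tool_rot: [0.758, 0.652, -0.001, -0.001]
force: [0.5, 0.6, -0.6]
finger_gap: 1.0
grip_force: 0.0
```

Request:
drive_tool([
  [[-2, 35, 0], [0, 0, 0], 1],
  [[-2, 25, 0], [0, 0, 0], 1],
  [[-2, 15, 0], [0, 0, 0], 1],
  [[0, 0, 0], [0, 0, 0], 1],
  [[0, 0, 0], [0, 0, 0], 1],
])

```text
clock: 8.8
tool_pos: [466.4, 220.5, 191.6]
tool_rot: [0.757, 0.653, -0.001, -0.001]
force: [-1.1, -0.3, 0.2]
finger_gap: 0.995
grip_force: 0.0
```

```bash
python3 - <<'E'
from h import *
pose(); m,w=snap('wrist','w4.png'); np.save('w4.npy',w)
h,S,v=cv2.split(cv2.cvtColor(w,cv2.COLOR_RGB2HSV))
k=((h<15)&(S>150)&(v>100)).astype(np.uint8)
c=max(cv2.findContours(k,0,2)[0],key=cv2.contourArea);print(cv2.boundingRect(c),cv2.minAreaRect(c))
a,b,t=465,240,-.147;cc,s=np.cos(t),np.sin(t)
for z,X,Y in [(8,70,88),(86,12,22)]:
  for x,y in [(-X,-Y),(X,-Y),(X,Y),(-X,Y)]: print(z,np.round(proj(m,(a+cc*x-s*y,b+s*x+cc*y,z))))
E
```

```text
t 8.8 pos [466.4 220.5 191.6] yline -8.4 zax [-0.003 -0.001 -1.   ] gap 0.995 F [-1.1 -0.3  0.2] j [ 0.21  0.37  1.48 -0.    1.29  0.36]
(255, 129, 3, 3) ((255.80001831054688, 130.09999084472656), (2.683281421661377, 1.3416407108306885), 63.43495178222656)
8 [190. 230.]
8 [319. 230.]
8 [331.  54.]
8 [177.  54.]
86 [238. 198.]
86 [269. 198.]
86 [269. 142.]
86 [237. 142.]
```

View pics/w4.png

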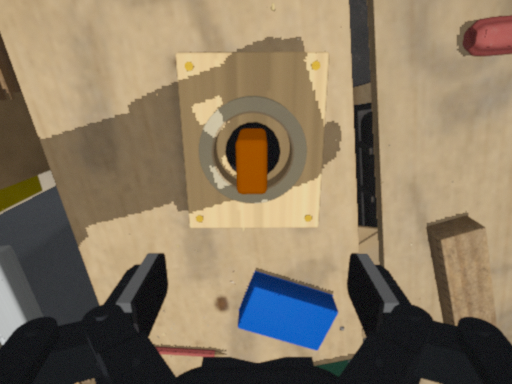

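The view shows the divider with its roll centred. The corners match the prediction to within about 3 px, and the handle is at about (252,160). Descending to grip it.

Request:
drive_tool([
  [[-1, 10, -15], [0, 0, 0], 1],
  [[-1, 11, -25], [0, 0, 0], 1],
  [[0, 0, -35], [0, 0, 0], 1],
  [[0, 0, -30], [0, 0, 0], 1],
  [[0, 0, -18], [0, 0, 0], 1],
  [[0, 0, -9], [0, 0, 0], 1],
  [[0, 0, 0], [0, 0, 0], 1],
  [[0, 0, 0], [0, 0, 0], 1],
])

```text
clock: 9.52
tool_pos: [465.6, 240.8, 61.3]
tool_rot: [0.758, 0.652, 0.0, 0.0]
force: [0.5, -0.7, 0.8]
finger_gap: 0.999
grip_force: 0.0
```

Request:
drive_tool([
  [[0, 0, 0], [0, 0, 0], 0.3],
  [[0, 0, 0], [0, 0, 0], 0],
  [[0, 0, 0], [0, 0, 0], -0.3],
  [[0, 0, 0], [0, 0, 0], -0.6],
  [[0, 0, 0], [0, 0, 0], -1],
  [[0, 0, 0], [0, 0, 0], -1],
  [[0, 0, 0], [0, 0, 0], -1],
  [[0, 0, 0], [0, 0, 0], -1],
], force=90)

```text
clock: 10.18
tool_pos: [465.3, 241.5, 61.4]
tool_rot: [0.758, 0.653, 0.0, 0.0]
force: [-1.0, -0.7, 5.8]
finger_gap: 0.272
grip_force: 89.2
```

Request:
drive_tool([
  [[0, 0, 4], [0, 0, 0], -1],
  [[0, 0, 8], [0, 0, 0], -1],
  [[0, 0, 14], [0, 0, 0], -1],
  [[0, 0, 18], [0, 0, 0], -1],
  [[0, 0, 20], [0, 0, 0], -1],
  [[0, 0, 18], [0, 0, 0], -1],
  [[0, 0, 14], [0, 0, 0], -1],
  [[0, 0, 8], [0, 0, 0], -1],
  [[0, 0, 4], [0, 0, 0], -1],
  [[0, 0, 0], [0, 0, 0], -1],
])

```text
clock: 11.02
tool_pos: [465.1, 241.4, 169.3]
tool_rot: [0.758, 0.653, 0.0, 0.0]
force: [-0.6, -0.3, -5.0]
finger_gap: 0.271
grip_force: 88.6
```

```bash
python3 - <<'E'
from h import *
pose(); m,w=snap('wrist'); m,s=snap('side')
cv2.imwrite('pics/w5.png',np.vstack([w[:,:,::-1][:280],s[100:384,:,::-1]]))
E
```

```text
t 11.02 pos [465.1 241.4 169.3] yline -8.5 zax [ 0.001  0.    -1.   ] gap 0.271 F [-0.6 -0.3 -5. ] j [0.25 0.41 1.49 0.   1.24 0.4 ]
```

View pics/w5.png

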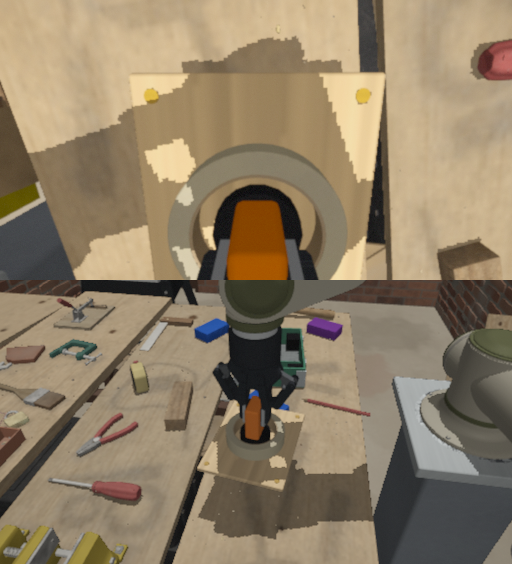

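Level and lifted, with the roll around the hub. In the wrist view the board's far corners are at (132,75) and (384,73). I'll use these to get the board's offset from the tool.

```bash
python3 - <<'E'
from h import *
m=bot.camera_model('wrist'); z=8+107.9
a,b=ray(m,132,75,z),ray(m,384,73,z); e=b-a; L=np.hypot(*e[:2]); e/=L; mid=(a+b)/2
n=np.array([e[1],-e[0],0]); print(L, np.degrees(np.arctan2(e[1],e[0])), mid.round(1), (mid+n*88).round(1)); pose()
E
```

```text
134.29302239027407 -8.122921370225063 [477.2 328.1 115.9] [464.7 241.  115.9]
t 11.12 pos [464.7 241.2 168.1] yline -8.5 zax [-0.002 -0.    -1.   ] gap 0.269 F [ 0.1 -0.7 -4.8] j [0.25 0.41 1.5  0.   1.24 0.4 ]
```

Request:
drive_tool([
  [[0, -8, 0], [0, 0, 0.02], -1],
  [[1, -16, 0], [0, 0, 0.02], -1],
  [[1, -24, 0], [0, 0, 0.02], -1],
  [[2, -32, 0], [0, 0, 0.02], -1],
  [[2, -36, 0], [0, 0, 0.02], -1],
  [[2, -36, 0], [0, 0, 0.02], -1],
  [[2, -36, 0], [0, 0, 0.02], -1],
  [[2, -36, 0], [0, 0, 0.02], -1],
  [[2, -36, 0], [0, 0, 0.02], -1],
  [[2, -36, 0], [0, 0, 0.02], -1],
])

```text
clock: 11.95
tool_pos: [480.5, -56.3, 168.0]
tool_rot: [0.689, 0.725, -0.0, -0.001]
force: [1.1, -0.3, -3.6]
finger_gap: 0.268
grip_force: 88.6
```

Request:
drive_tool([
  [[2, -34, 0], [0, 0, 0.014], -1],
  [[2, -30, 0], [0, 0, 0.014], -1],
  [[1, -22, 0], [0, 0, 0.014], -1],
  [[1, -14, 0], [0, 0, 0], -1],
  [[0, -8, 0], [0, 0, 0], -1],
  [[0, -3, 0], [0, 0, 0], -1],
  [[0, 0, 0], [0, 0, 0], -1],
  [[0, 0, 0], [0, 0, 0], -1],
  [[0, 0, 0], [0, 0, 0], -1],
])

```text
clock: 12.7
tool_pos: [487.1, -164.5, 168.8]
tool_rot: [0.673, 0.74, 0.0, -0.0]
force: [-0.4, -0.3, -2.7]
finger_gap: 0.273
grip_force: 88.6
```

```bash
python3 - <<'E'
from h import *
pose(); m,w=snap('wrist'); np.save('w6.npy',w); m2,s=snap('side')
cv2.imwrite('pics/w6.png',np.vstack([w[:,:,::-1][:280],s[100:384,:,::-1]]))
E
```

```text
t 12.7 pos [ 487.1 -164.5  168.8] yline 5.4 zax [-0.  0. -1.] gap 0.273 F [-0.4 -0.3 -2.7] j [-0.56  0.39  1.52  0.    1.23 -0.65]
```

View pics/w6.png

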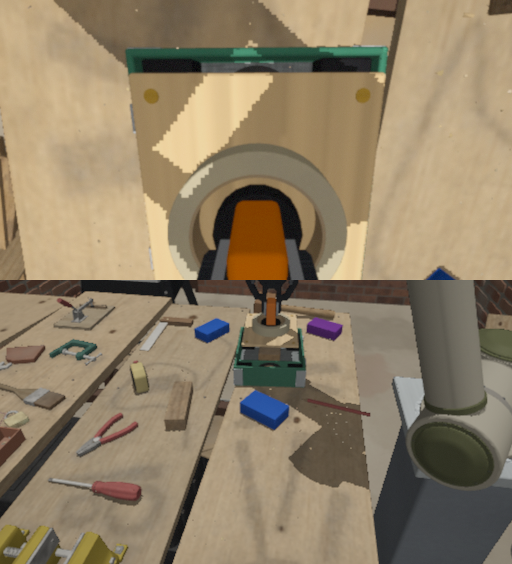

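The board is centred over the box in x. The far rim's outer corners are at (127,50) and (389,47). Computing the y offset from these.

```bash
python3 - <<'E'
from h import *
m=bot.camera_model('wrist'); a,b=ray(m,127,50,60),ray(m,389,47,60); e=b-a; L=np.hypot(*e[:2]); e/=L; mid=(a+b)/2
print(L,np.degrees(np.arctan2(e[1],e[0])),(mid+np.array([e[1],-e[0],0])*108).round(1)); pose()
E
```

```text
179.20255305312148 5.981189593686082 [ 488.2 -167.2   60. ]
t 12.8 pos [ 487.1 -164.8  168.9] yline 5.4 zax [-0.  0. -1.] gap 0.268 F [ 0.5  0.8 -3.9] j [-0.56  0.39  1.52  0.    1.23 -0.65]
```

Request:
drive_tool([
  [[1, -1.5, -5], [0, 0, 0.005], -1],
  [[0, 0, -10], [0, 0, 0], -1],
  [[0, 0, -12], [0, 0, 0], -1],
  [[0, 0, -10], [0, 0, 0], -1],
  [[0, 0, -8], [0, 0, 0], -1],
  [[0, 0, -5], [0, 0, 0], -1],
  [[0, 0, -4], [0, 0, 0], -1],
  [[0, 0, -3], [0, 0, 0], -1],
  [[0, 0, 0], [0, 0, 0], -1],
  [[0, 0, 0], [0, 0, 0], -1],
])

```text
clock: 13.63
tool_pos: [488.2, -167.2, 112.0]
tool_rot: [0.672, 0.741, 0.0, 0.0]
force: [-0.0, 0.3, -3.7]
finger_gap: 0.271
grip_force: 88.6
```

Request:
drive_tool([
  [[0, 0, -2], [0, 0, 0], -1],
  [[0, 0, -1], [0, 0, 0], -1],
  [[0, 0, 0], [0, 0, 0], -1],
  [[0, 0, 0], [0, 0, 0], -1],
])

```text
clock: 13.97
tool_pos: [488.1, -167.2, 108.9]
tool_rot: [0.672, 0.741, 0.0, 0.0]
force: [0.6, 0.2, -4.6]
finger_gap: 0.271
grip_force: 88.6
```

Request:
drive_tool([
  [[0, 0, -0.7], [0, 0, 0], -1],
  [[0, 0, -0.7], [0, 0, 0], -1],
  [[0, 0, 0], [0, 0, 0], -1],
  [[0, 0, 0], [0, 0, 0], -1],
])

```text
clock: 14.3
tool_pos: [488.1, -167.2, 107.4]
tool_rot: [0.672, 0.741, -0.0, -0.0]
force: [-0.5, 0.4, -5.2]
finger_gap: 0.269
grip_force: 88.6
```

Request:
drive_tool([
  [[0, 0, -0.7], [0, 0, 0], -1],
  [[0, 0, 0], [0, 0, 0], -1],
  [[0, 0, -0.7], [0, 0, 0], -1],
  [[0, 0, 0], [0, 0, 0], -1],
])

```text
clock: 14.63
tool_pos: [488.1, -167.2, 107.3]
tool_rot: [0.672, 0.741, -0.0, 0.001]
force: [-4.9, 2.1, 12.1]
finger_gap: 0.272
grip_force: 90.7
```

In contact at the expected height. Releasing.

Request:
drive_tool([
  [[0, 0, 0.7], [0, 0, 0], -1],
  [[0, 0, 0], [0, 0, 0], -0.4],
  [[0, 0, 0], [0, 0, 0], -0.2],
  [[0, 0, 0], [0, 0, 0], 0.2],
  [[0, 0, 0], [0, 0, 0], 0.5],
  [[0, 0, 0], [0, 0, 0], 0.7],
  [[0, 0, 0], [0, 0, 0], 0.7],
  [[0, 0, 0], [0, 0, 0], 0.7],
])

```text
clock: 15.3
tool_pos: [488.1, -167.2, 106.7]
tool_rot: [0.672, 0.741, -0.0, 0.0]
force: [-0.6, -0.2, 0.1]
finger_gap: 0.85
grip_force: 0.0
```

Request:
drive_tool([
  [[0, 0, 8], [0, 0, 0], 0.7],
  [[0, 0, 20], [0, 0, 0], 0.7],
  [[0, 0, 35], [0, 0, 0], 0.7],
  [[0, 0, 38], [0, 0, 0], 0.7],
  [[0, 0, 38], [0, 0, 0], 0.7],
  [[0, 0, 20], [0, 0, 0], 0.7],
  [[0, 0, 0], [0, 0, 0], 0.7],
  [[0, 0, 0], [0, 0, 0], 0.7],
])

```text
clock: 15.97
tool_pos: [488.1, -167.2, 266.9]
tool_rot: [0.672, 0.741, 0.0, 0.001]
force: [-0.2, 0.5, 0.3]
finger_gap: 0.849
grip_force: 0.0
```

```bash
python3 - <<'E'
from h import *
pose(); m,w=snap('wrist'); m2,s=snap('side')
cv2.imwrite('pics/w7.png',np.vstack([w[:300,:,::-1],cv2.resize(s[130:230,170:341,::-1],(512,299))]))
c,s=np.cos(.098),np.sin(.098)
for x,y in [(-70,-88),(70,-88),(70,88),(-70,88)]: print(np.round(proj(m,(488+c*x-s*y,-166.5+s*x+c*y,54))))
E
```

```text
t 15.97 pos [ 488.1 -167.2  266.9] yline 5.6 zax [ 0.002 -0.001 -1.   ] gap 0.849 F [-0.2  0.5  0.3] j [-0.56  0.3   1.35 -0.    1.48 -0.66]
[199. 233.]
[316. 233.]
[327.  76.]
[188.  76.]
```

View pics/w7.png

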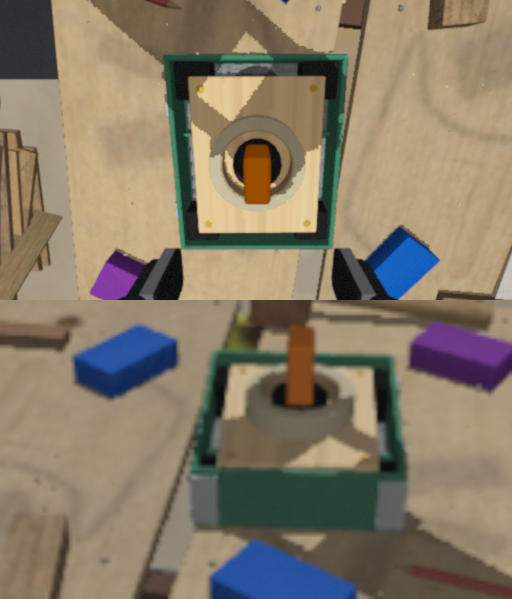

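The divider is level and central: its corners at (189,76), (324,76), (318,233) and (200,233) are near the prediction. The roll is around the hub and the gripper is clear.

```bash
python3 -c "
from cell import bot
print(bot.sign_off())"
```

```text
the job is handed in; nothing more can be done
None
```

The job is handed in at about 16 s on the robot's clock: the sanding block is flat in the empty compartment, the divider looks level on the corner blocks with the masking tape around its hub, and the gripper is clear; sign-off returned no verdict.

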